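Cover the stone dish and slide it under the bench lamp

TASK

On the jeweller's bench, first close the larger round dish of stones with the lid that fits it, setting the lid down gently rather than dropping it. Then slowly push the closed dish across the bench, without lifting or tipping it, until it stands in the middle of the square tile under the lamp with its lid still properly on. Do not bump the lamp, and leave everything else on the bench where it is.

Things in the scene. Friction and masses are not known exactly. Their poses are not given: they have to be found in the camera images.
- dish: The larger dish: round, open, plain aluminium, loose, with a few stones on its floor. 100 mm across and 34 mm high, wall 4 mm thick (92 mm across inside at the rim), floor 5 mm thick; about 0.35 kg. It starts to the left or to the right, nearer the robot than the lamp. Origin: centre of its underside; z is up.
- lid: The larger lid: round glass window in an aluminium rim, 0.12 kg. Rim 108 mm across, 4 mm thick; below it a round step (86 mm across tapering to 78, 5 mm deep) drops into the dish. Origin: centre of the underside of the step, on which it lies; rim 5 to 9 mm above it. Seated, the rim rests on the dish's wall all round and the lid's origin is 29 mm above the dish's, on its axis.
- lid_knob (a point): Middle of the larger lid's knob: an upright aluminium cylinder, 26 mm across and 26 mm tall, in the middle of the lid's top. The point is on its axis, 22 mm above the lid's origin and 13 mm below the knob's top.
- spot (a point): Centre of the square white ceramic tile (180 mm sides) inlaid flush in the bench top: the place for the dish, at bench height. Right above it hangs the shade of the lamp.
- lamp: The fixed bench lamp, dark metal. Origin: at the tile's centre, on the bench. A thin arm runs from the shade's top along the lamp's own +x (roughly away from the robot) to a post 150 to 170 mm from the tile's centre, 360 mm high, on a round foot 100 mm across and 22 mm high.
- shade (a point): Centre of the lower edge of the lamp's shade, 180 mm straight above the tile's centre. The shade is a bell 160 mm across, reaching from here 135 mm up. A gripper pointing straight down does not fit beside a dish that stands under it: the tool must lean back, away from the shade.
- small_dish: The smaller dish, like the larger one but 76 mm across, 34 mm high; stays open where it is. Origin: centre of its underside.
- small_lid: The smaller lid, like the larger one but 84 mm across at the rim; stays where it is. Origin: centre of its underside.
- pliers: A pair of pliers with blue grips lying flat, 140 mm long, 12 mm high, on the left. Bystander. Origin near its rivet, at bench height.
- brush: A bench brush lying on the right, pointing across the bench. Bystander. Origin: its underside.
- tin: A small round closed aluminium tin, 52 mm across, 42 mm high, at the back left of the lamp. Bystander. Origin: centre of its underside.
- block: A round steel bench block, 100 mm across, 22 mm thick, at the back right of the lamp. Bystander. Origin: centre of its underside.
- hammer: A hammer lying on the left, pointing away from the robot. Bystander. Origin: its underside.
- stick: A short wooden sanding stick, 75 x 26 x 14 mm, lying between the two dishes, pointing away from the robot. Bystander. Origin: centre of its underside.
Mind the look-alikes: they are no part of the job. Leave any pink or purple look-alike of the lid alone. What is shaped like the dish but red is not meant.

How it is judged:
By the outcome, as a careful person would: the job done as asked, in the order asked, and still so for the second after the job is handed in, with the robot touching nothing.
It also fails if it takes over 64 s, if anything falls off the work surface, if the arm or the gripper's body presses on something with over 40 N, if the wrist force passes 120 N, or if a joint passes its speed limit or range.

ROBOT

A 6-joint arm with a two-finger parallel gripper is mounted at the origin on the work surface. World frame = base frame: x ahead of the robot, y to its left, z up, the work surface at z = 0. Lengths are in m, angles in rad, forces in N, time in s.
With the tool pointing down it reaches from about 0.4 to 0.825 m from the base axis. Payload 7 kg.
Tool frame: the origin (TCP) lies at the centre of the arm's flange, where the gripper is bolted on; the fingertips stand 178 mm ahead of it and the grasp point (between the pads) lies arm.tcp_to_grasp ahead of it (arm.tcp_to_grasp is the distance from the TCP to the grasp point, in m); z points along the fingers, y is the direction in which the jaws open and shut (so a half turn about z gives the same grasp; the last joint's range is limited). The gripper opens to 88 mm and grips with 3 to 60 N. Pads are 19 mm wide; open, the fingers measure 130 mm over their backs; the gripper's body (78 mm by 193 mm) begins 47 mm behind the grasp point.
Start: joints at [1.389, 0.359, 0.012, 0, -1.224, -0.288], TCP at [0.306, 0.602, 0.405] pointing down, gripper open.
Joint ranges: [-3.07, 3.07], [-1.43, 2.12], [-1.02, 1.25], [-3.03, 1.67], [-3.05, -0], [-3.03, 3.03]. Speed limits (rad/s): [2.39, 2.39, 3.01, 3.14, 3.14, 3.14].

INTERFACE

Orientations are given as [roll, pitch, yaw] about the fixed x, y, z axes, in that order (R = Rz(yaw) Ry(pitch) Rx(roll)).
In Python, from station import arm gives the robot as it stands.
- The arm moves only by the tool move_arm, never from a script. Its argument "deltas" is a list of rows, each a list of 6 numbers: the shift along the world's x, y, z in mm, then the turn, a rotation vector about the world's x, y, z in degrees. In form: [[tx, ty, tz, ax, ay, az], ...]. A call has exactly 5 rows; each row shifts and turns the commanded pose from where the row before left it; what a row does not reach is not made up. A row lasts 1/12 s, in which the tool goes at most 41.7 mm and 7.16 degrees, less where a joint would pass 70% of its speed; a pose out of reach is approached as far as the arm can. A call with a gripper value outside its range is refused whole. "claw" is the closure in counts, from 0 (fully open) to 255 (shut), set as the call begins (left out, the last holds). The fingers move at their own pace and stop on an object; "squeeze" is the grip in N (left out, the last holds). Time passes only in rows, so rows that do not move let the fingers close, or fill a call up. It gives the time, the measured TCP pose, the force and the opening at its end, in the units of the state.
- arm.get_state(): the state, without advancing time (a new reading comes with each control period).
- arm.grab_frame(name): name is "side" or "top"; returns the picture (480x640x3 uint8, red, green, blue); there is no depth.
- arm.calibration(name): a dict with "intrinsics" (3x3 intrinsics, pixels), "T" (4x4, takes a point from camera to world coordinates). Camera axes: x right, y up, looking along -z (the intrinsics and any distortion apply to the point x, -y, -z); pixel columns grow to the right and rows downward; lengths in m; the calibration is good to about 2 mm. A picture is of the moment at which its call begins. calibration takes no time and is no camera call.
- arm.job_done(): hands the job in, once; it reports no verdict.
Trained networks look in the newest picture that a camera, given by its name, has taken for a name from the list of things; names that differ only in an ending like _2 or _b are one class to them, and where a whole thing is asked for, a point or a joint stands for the part that bears it (a point fixed in the world has none). Each returns a list of dicts, best first, with "score" (0 to 1); they miss things now and then, are a little off and sometimes report something else, mostly with a low value. They report only what shows in the picture. A call takes as long as a camera call. They do not tell look-alikes from the thing itself.
- arm.spot_in(thing, camera): "xy" ([column, row] in pixels, amid what is visible of it).
- arm.masks_of(thing, camera): "pixels" (480x640 bool, what is visible of it) and "xy" ([column, row] in pixels, amid what is visible of it).
- arm.spot_point(thing, camera): "xy" ([column, row] in pixels: a listed point, or the origin of a listed thing).
The state is a dict: "t": time; "q": joint angles; "qd": joint speeds; "joint_efforts": joint torques, N m; "eef_pos": TCP position; "ee_rot": TCP orientation; "force": force on the tool from outside, world axes, zero at the start; "moment": the same for the moment, N m; "width": finger opening in m.
Only numpy, scipy, OpenCV 4.12 (cv2) and the standard library are available. Lean on these libraries where they do the work, as an engineer would, in place of code of your own. Each camera call takes 0.05 s, during which the arm holds its last target. There are 200 camera calls.

## Working session

There is one attempt and no reset: what is moved stays moved. The work goes in short steps, Python scripts to look and compute and a tool call to move; the robot and the scene stay as the last step left them, time stands still between calls to the robot, and variables do not carry over. Pictures are saved under pics/ and viewed, about 8 in all and at most 12, crops included, and the job is handed in when it is done.

Besides the shell and the picture viewer there is one more tool, called after ">>>" in YAML: its name, and indented under it one key for each argument. move_arm: Moves the arm, as the interface text tells. Its arguments: {"type":"object","properties":{"deltas":{"type":"array","items":{"type":"array","items":{"type":"number"}}},"claw":{"type":"number"},"squeeze":{"type":"number"}},"required":["deltas"]}

```bash
mkdir -p pics
cat > h.py <<'E'
import numpy as np, cv2
from station import arm
def ray(cam,xy):
    c=arm.calibration(cam);K=np.array(c["intrinsics"]);T=np.array(c["T"])
    d=np.linalg.inv(K)@np.array([xy[0],xy[1],1.]);d=T[:3,:3]@np.array([d[0],-d[1],-d[2]])
    return T[:3,3],d
def at(cam,xy,z):
    o,d=ray(cam,xy);return o+d*(z-o[2])/d[2]
def proj(cam,p):
    c=arm.calibration(cam);K=np.array(c["intrinsics"]);T=np.array(c["T"])
    q=T[:3,:3].T@(np.array(p)-T[:3,3]);q=K@np.array([q[0],-q[1],-q[2]]);return q[:2]/q[2]
def tri(a,b):
    (o1,d1),(o2,d2)=ray("top",a),ray("side",b)
    s=np.linalg.lstsq(np.c_[d1,-d2],o2-o1,rcond=None)[0]
    p,q=o1+s[0]*d1,o2+s[1]*d2
    return (p+q)/2,np.linalg.norm(p-q)
E
python3 - <<'E'
from h import *
np.set_printoptions(precision=4,suppress=True)
for c in("top","side"):
    im=arm.grab_frame(c);cv2.imwrite(f"pics/{c}0.png",im[:,:,::-1]);k=arm.calibration(c);print(c,k)
for n in("dish","lid","lid_knob","spot","lamp","shade","small_dish","small_lid","stick","pliers","hammer","brush","tin","block"):
    for c in("top","side"):
        print(n,c,[(np.round(r["xy"],1),round(r["score"],2)) for r in arm.spot_point(n,c)[:4]])
s=arm.get_state();print(s,arm.tcp_to_grasp)
E
```

```text
top {'intrinsics': array([[618.4882,   0.    , 308.2441],
       [  0.    , 618.4882, 248.091 ],
       [  0.    ,   0.    ,   1.    ]]), 'T': array([[-0.0189,  0.9979, -0.0618,  0.4209],
       [-0.9997, -0.0197, -0.0117, -0.1135],
       [-0.0129,  0.0616,  0.998 ,  1.8441],
       [ 0.    ,  0.    ,  0.    ,  1.    ]])}
side {'intrinsics': array([[597.4314,   0.    , 327.2392],
       [  0.    , 597.4314, 239.4247],
       [  0.    ,   0.    ,   1.    ]]), 'T': array([[-0.9805,  0.1499, -0.1273,  0.3162],
       [-0.1959, -0.6845,  0.7022,  1.2503],
       [ 0.0181,  0.7134,  0.7005,  1.4663],
       [ 0.    ,  0.    ,  0.    ,  1.    ]])}
dish top [(array([328.7, 265.5]), 0.83), (array([332.9, 323.4]), 0.68), (array([122.8, 223.7]), 0.67)]
dish side [(array([403.3, 265. ]), 0.97), (array([349.2, 253. ]), 0.88)]
lid top [(array([502.3, 281. ]), 0.96), (array([403.2, 312.3]), 0.67), (array([384.8, 227.3]), 0.64)]
lid side [(array([403.5, 219.9]), 0.95), (array([389., 175.]), 0.72), (array([334.5, 218.9]), 0.68)]
lid_knob top [(array([502.1, 286.9]), 0.96), (array([387.8, 224.5]), 0
[... 1092 characters left out ...]
), 0.79)]
brush side [(array([371.2, 207.9]), 0.66), (array([331.6, 217.7]), 0.24)]
tin top [(array([202.2, 175.4]), 0.67)]
tin side [(array([237.8, 329.8]), 0.65)]
block top [(array([361.9, 172.7]), 0.62)]
block side [(array([277.6, 226.3]), 0.58)]
{'t': 1.5, 'q': array([ 1.3891,  0.3586,  0.0119,  0.    , -1.2241, -0.2881]), 'qd': array([ 0.0004,  0.0004, -0.0011, -0.0027, -0.0006,  0.0007]), 'joint_efforts': array([  0.0001, -58.2372,  29.3302,   7.0026,   0.0125,  -0.    ]), 'eef_pos': array([0.3056, 0.6018, 0.4047]), 'ee_rot': array([ 3.1416, -0.    , -0.4698]), 'force': array([-0.1145,  0.4275, -0.5427]), 'moment': array([ 0.0636, -0.0378, -0.0259]), 'width': 0.0868998845337357} 0.1593
```

View pics/top0.png

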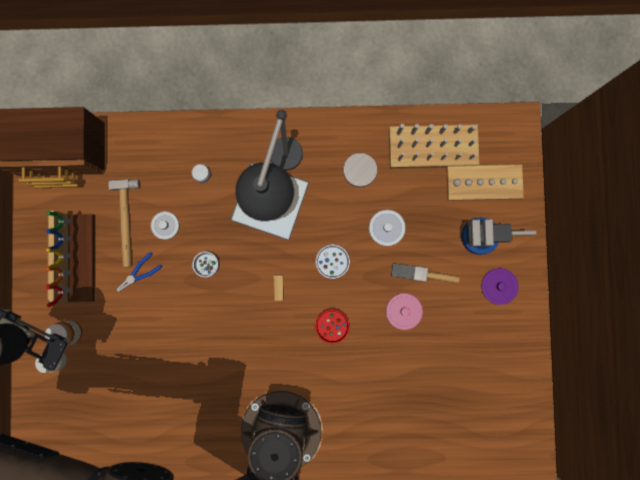

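View pics/side0.png

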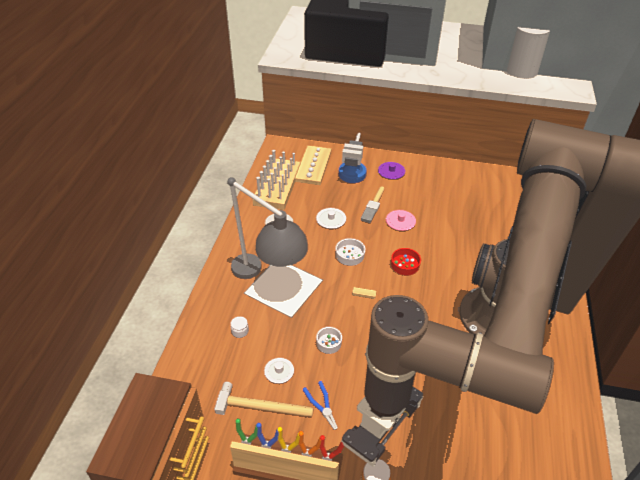

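The top view shows the dish at (333,262), the larger lid (clear) at (387,227), the tile at (270,203) under the shade, the red dish at (333,325), and the pink and purple lids at (405,311) and (500,286). In the side view the dish is at (350,252), the lid at (331,217) and the tile at (284,288).

Run:
```python
from h import *
np.set_printoptions(precision=4,suppress=True)
def near(n,c,xy,f):
    rs=[r for r in f(n,c) if np.hypot(*(np.array(r["xy"])-xy))<14]
    return rs[0] if rs else None
G={"dish":((333,262),(350,252)),"lid":((387,227),(331,217)),"lid_knob":((387,227),(331,215))}
zc={"dish":.034,"lid":.009,"lid_knob":.022}
for n in G:
    for c,g in zip(("top","side"),G[n]):
        r=near(n,c,g,arm.spot_point)
        if r: print(n,c,"point",r["xy"],at(c,r["xy"],0 if n!="lid_knob" else .022))
        if n!="lid_knob":
            r=near(n,c,g,arm.masks_of)
            if r:
                m=r["pixels"].astype(np.uint8);ct=max(cv2.findContours(m,0,2)[0],key=len)
                P=np.array([at(c,p[0],zc[n])[:2] for p in ct]);
                if c=="top":
                    A=np.c_[2*P,np.ones(len(P))];s=np.linalg.lstsq(A,(P**2).sum(1),rcond=None)[0];print("circle",n,c,s[:2],np.sqrt(s[2]+s[:2]@s[:2]))
                print("bbox",n,c,P.min(0),P.max(0),(P.min(0)+P.max(0))/2)
for c,xy in(("top",(270,202.5)),("side",(284,285))):print("spot",c,at(c,xy,0))
# tile corners by colour in both
for c in("top","side"):
    im=arm.grab_frame(c);h=cv2.cvtColor(im,cv2.COLOR_RGB2HSV)
    m=((h[...,1]<60)&(h[...,2]>120)).astype(np.uint8)
    g=(270,203) if c=="top" else (284,288)
    M=np.zeros_like(m);M[g[1]-45:g[1]+45,g[0]-45:g[0]+45]=1;m*=M
    cs=[k for k in cv2.findContours(m,0,2)[0]];k=np.vstack([k for k in cs if len(k)>15])
    P=np.array([at(c,p[0],0)[:2] for p in k],np.float32);r=cv2.minAreaRect(P*1000);print("rect",c,r)
# lamp foot
for c,g in(("top",(287,154)),("side",(246,267))):print("foot",at(c,g,.022))
for n,xy in(("stick",(278,288)),("brush",(425,273)),("block",(361,170)),("red",(333,325)),("small",(205,265)),("pink",(405,311))):print(n,at("top",xy,.01))
```

```text
dish top point [328.7, 265.5] [ 0.482  -0.1517  0.    ]
circle dish top [ 0.492  -0.1623] 0.049598046150625116
bbox dish top [ 0.4439 -0.2137] [ 0.541  -0.1137] [ 0.4924 -0.1637]
dish side point [349.2, 253.0] [ 0.4961 -0.1704  0.    ]
bbox dish side [ 0.4435 -0.2084] [ 0.5413 -0.0838] [ 0.4924 -0.1461]
lid top point [384.8, 227.3] [ 0.5929 -0.3217  0.    ]
circle lid top [ 0.5898 -0.3285] 0.05307882824236967
bbox lid top [ 0.5388 -0.3808] [ 0.6467 -0.2737] [ 0.5927 -0.3273]
lid side point [334.5, 218.9] [ 0.5778 -0.3293  0.    ]
bbox lid side [ 0.5407 -0.3745] [ 0.6411 -0.27  ] [ 0.5909 -0.3222]
lid_knob top point [387.8, 224.5] [ 0.599  -0.3283  0.022 ]
lid_knob side point [332.4, 215.2] [ 0.5849 -0.3234  0.022 ]
spot top [0.6746 0.0205 0.    ]
spot side [ 0.6785  0.0177 -0.    ]
rect top ((693.8402709960938, 16.884307861328125), (182.61007690429688, 213.88368225097656), 69.39885711669922)
rect side ((731.5526123046875, -44.0115966796875), (273.53155517578125, 327.6696472167969), 69.83647918701172)
foot [ 0.8161 -0.034   0.022 ]
foot [ 0.8141 -0.0134  0.022 ]
stick [ 0.418  -0.0001  0.01  ]
brush [ 0.454  -0.4357  0.01  ]
block [ 0.7655 -0.2541  0.01  ]
red [ 0.3061 -0.1605  0.01  ]
small [0.4903 0.216  0.01  ]
pink [ 0.3432 -0.3735  0.01  ]
```

Run:
```python
import cv2,numpy as np
t=cv2.imread("pics/top0.png");s=cv2.imread("pics/side0.png")
def crop(im,x,y,w,h,k=5):return cv2.resize(im[y:y+h,x:x+w],(w*k,h*k),interpolation=cv2.INTER_CUBIC)
# 5x: each 80x60 -> 400x300
m=np.vstack([np.hstack([crop(t,347,197,80,60),crop(t,293,232,80,60)]),np.hstack([crop(s,291,187,80,60),crop(t,230,185,80,60)])])
cv2.imwrite("pics/m1.png",m)
```

```text
(no output)
```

View pics/m1.png

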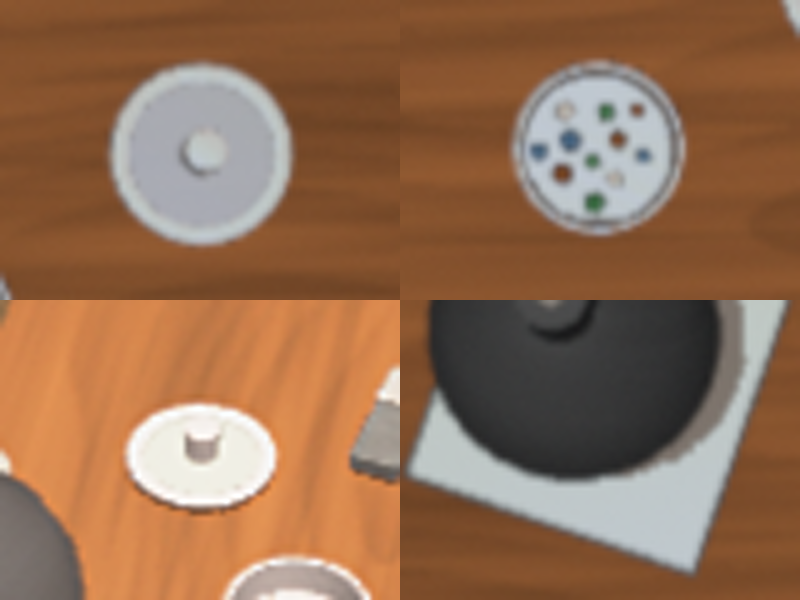

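>>> move_arm:
  deltas:
    - [0,-39,0,0,0,-6]
    - [0,-39,0,0,0,-6]
    - [0,-39,0,0,0,-6]
    - [0,-39,0,0,0,-6]
    - [0,-39,0,0,0,-6]
  claw: 0

```text
t: 2.52
eef_pos: [0.3054, 0.405, 0.4045]
ee_rot: [-3.142, -0.0, -0.998]
force: [-0.3, -1.7, 0.8]
width: 0.0875
```

>>> move_arm:
  deltas:
    - [0,-39,0,0,0,-6]
    - [0,-38,0,0,0,-6]
    - [16,-37,0,0,0,-6]
    - [16,-37,0,0,0,-6]
    - [16,-37,0,0,0,-6]

```text
t: 2.93
eef_pos: [0.3534, 0.217, 0.4053]
ee_rot: [-3.141, 0.001, -1.521]
force: [0.9, 0.5, -0.4]
width: 0.0877
```

The crops give the lid's rim centre at top (387.2,227.8) and side (331.2,218.4). The knob top is at top (388.2,227) and side (331.6,213.4), the dish rim centre at top (332.8,261.6), and the tile corners at top (232,220) and (288.6,239.6).

Run:
```python
from h import *
np.set_printoptions(precision=4,suppress=True)
print("rim",at("top",(387.2,227.8),.009),at("side",(331.2,218.4),.009))
print("knobtop",at("top",(388.2,227),.035),at("side",(331.6,213.4),.035))
print("dish",at("top",(332.8,261.6),.034))
L,B,R=[at("top",p,0) for p in((232,220),(288.6,239.6),(307.6,185))]
d1=(L-B);d2=R-B;print(L,B,R,np.linalg.norm(d1),np.linalg.norm(d2),np.degrees(np.arctan2(d1[1],d1[0])),np.degrees(np.arctan2(d2[1],d2[0])))
u=d1/np.linalg.norm(d1);v=np.array([u[1],-u[0],0]);print("spot",B+.09*(u+v),v)
u2=d2/np.linalg.norm(d2);print("spot2",B+.09*(u2+np.array([-u2[1],u2[0],0])))
# tile corners in side
s=cv2.imread("pics/side0.png")
for p in([.6,.07,0],[.545,-.045,0]):print(proj("side",p))
```

```text
rim [ 0.5905 -0.3278  0.009 ] [ 0.5883 -0.3197  0.009 ]
knobtop [ 0.5904 -0.3278  0.035 ] [ 0.5871 -0.318   0.035 ]
dish [ 0.4921 -0.1633  0.034 ]
[0.6241 0.1354 0.    ] [ 0.5618 -0.0335  0.    ] [ 0.7252 -0.0934  0.    ] 0.18003411348864673 0.17408920259109012 69.73734173279574 -20.137295317320834
spot [0.6774 0.0198 0.    ] [ 0.9381 -0.3463  0.    ]
spot2 [0.6773 0.02   0.    ]
[303.9829 301.1516]
[328.0899 277.4178]
```

>>> move_arm:
  deltas:
    - [16,-37,0,0,0,-6]
    - [16,-37,0,0,0,-6]
    - [16,-37,0,0,0,-6]
    - [16,-37,0,0,0,-6]
    - [8,-38,0,0,0,-6]

```text
t: 3.35
eef_pos: [0.4265, 0.031, 0.4052]
ee_rot: [-3.14, 0.001, -2.045]
force: [1.4, 0.1, 0.2]
width: 0.0875
```

>>> move_arm:
  deltas:
    - [0,-38,0,0,0,-6]
    - [0,-38,0,0,0,-6]
    - [0,-38,0,0,0,-6]
    - [0,-38,0,0,0,0]
    - [0,-38,0,0,0,0]

```text
t: 3.77
eef_pos: [0.425, -0.1591, 0.4052]
ee_rot: [-3.141, 0.001, -2.355]
force: [0.7, 0.2, -0.3]
width: 0.0879
```

>>> move_arm:
  deltas:
    - [28,-28,0,0,0,0]
    - [28,-28,0,0,0,0]
    - [28,-28,0,0,0,0]
    - [28,-28,0,0,0,0]
    - [28,-28,-20,0,0,0]

```text
t: 4.18
eef_pos: [0.566, -0.298, 0.3893]
ee_rot: [-3.136, 0.002, -2.355]
force: [0.8, 1.6, 1.3]
width: 0.0877
```

>>> move_arm:
  deltas:
    - [25,-26,-30,0,0,0]
    - [0,0,-35,0,0,0]
    - [0,0,-35,0,0,0]
    - [0,0,-25,0,0,0]
    - [0,0,0,0,0,0]

```text
t: 4.6
eef_pos: [0.584, -0.3181, 0.2576]
ee_rot: [3.132, -0.004, -2.356]
force: [-0.3, 0.7, -2.2]
width: 0.0876
```

Run:
```python
from h import *
np.set_printoptions(precision=4,suppress=True)
s=arm.get_state();print(s["eef_pos"],s["ee_rot"],s["q"])
im=arm.grab_frame("side")[:,:,::-1].copy()
g=s["eef_pos"]-[0,0,.178];uv=proj("side",g);print(uv)
x,y=int(uv[0]),int(uv[1])
for p in(g,[.59,-.327,.035],[.59,-.327,.009],[.59,-.320,.035]):
    u=proj("side",p);print(p,u)
c=im[y-75:y+75,x-100:x+100];cv2.imwrite("pics/s1.png",cv2.resize(c,(800,600),interpolation=cv2.INTER_CUBIC));print(x-100,y-75)
```

```text
[ 0.584  -0.3181  0.2576] [ 3.1323 -0.0043 -2.3563] [-0.2067  0.4635 -0.1826 -0.0018 -0.9348 -0.5778]
[332.7675 204.0904]
[ 0.584  -0.3181  0.0796] [332.7675 204.0904]
[0.59, -0.327, 0.035] [331.2923 211.6443]
[0.59, -0.327, 0.009] [331.1281 217.0007]
[0.59, -0.32, 0.035] [330.9188 212.9182]
232 129
```

View pics/s1.png

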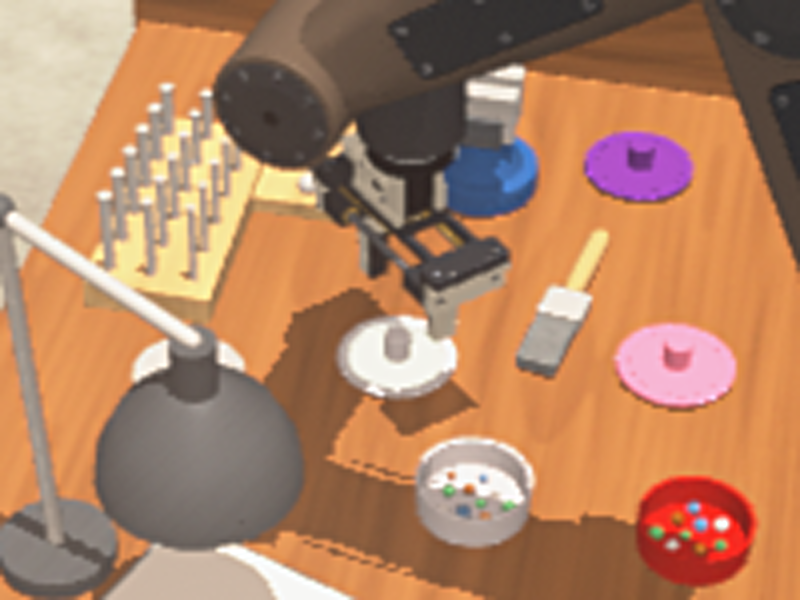

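The finger midpoint projects where the tips appear, about crop (405,301). The knob top at crop (398,330) matches a lid at (0.590, -0.327).

>>> move_arm:
  deltas:
    - [0,-3,-15,0,0,0]
    - [0,0,-15,0,0,0]
    - [0,0,-10,0,0,0]
    - [0,0,0,0,0,0]
    - [0,0,0,0,0,0]

```text
t: 5.07
eef_pos: [0.5865, -0.3216, 0.2256]
ee_rot: [-3.14, 0.0, -2.354]
force: [0.3, -0.9, -0.0]
width: 0.0876
```

>>> move_arm:
  deltas:
    - [2,-3,-10,0,0,0]
    - [2,-2,-10,0,0,0]
    - [0,0,-8,0,0,0]
    - [0,0,0,0,0,0]
    - [0,0,0,0,0,0]

```text
t: 5.48
eef_pos: [0.5898, -0.3265, 0.1952]
ee_rot: [3.14, -0.001, -2.355]
force: [-0.0, 0.9, 1.1]
width: 0.0877
```

Close on the knob gently.

>>> move_arm:
  deltas:
    - [0,0,-2,0,0,0]
    - [0,0,0,0,0,0]
    - [0,0,0,0,0,0]
    - [0,0,0,0,0,0]
    - [0,0,0,0,0,0]
  claw: 255
  squeeze: 20

```text
t: 5.9
eef_pos: [0.5902, -0.3265, 0.1945]
ee_rot: [-3.141, 0.0, -2.355]
force: [0.1, -0.6, 1.1]
width: 0.0601
```

>>> move_arm:
  deltas:
    - [0,0,0,0,0,0]
    - [0,0,0,0,0,0]
    - [0,0,0,0,0,0]
    - [0,0,0,0,0,0]
    - [0,0,0,0,0,0]

```text
t: 6.32
eef_pos: [0.5901, -0.3266, 0.1943]
ee_rot: [-3.141, 0.0, -2.355]
force: [1.4, -0.5, -0.0]
width: 0.0268
```

>>> move_arm:
  deltas:
    - [0,0,0,0,0,0]
    - [0,0,3,0,0,0]
    - [0,0,8,0,0,0]
    - [0,0,15,0,0,0]
    - [0,0,20,0,0,0]

```text
t: 6.73
eef_pos: [0.5895, -0.3264, 0.2396]
ee_rot: [3.139, -0.001, -2.355]
force: [0.4, -1.4, -1.7]
width: 0.0252
```

>>> move_arm:
  deltas:
    - [0,0,20,0,0,0]
    - [-6,10,10,0,0,0]
    - [-12,20,0,0,0,0]
    - [-15,25,0,0,0,0]
    - [-15,25,0,0,0,0]

```text
t: 7.15
eef_pos: [0.5409, -0.2456, 0.2704]
ee_rot: [3.142, 0.0, -2.356]
force: [0.4, 0.7, -0.7]
width: 0.0252
```

>>> move_arm:
  deltas:
    - [-15,25,0,0,0,0]
    - [-15,25,0,0,0,0]
    - [-12,20,0,0,0,0]
    - [-6,10,0,0,0,0]
    - [-2,4,0,0,0,0]

```text
t: 7.57
eef_pos: [0.4908, -0.1611, 0.2708]
ee_rot: [-3.142, 0.001, -2.353]
force: [-0.5, -0.3, -0.7]
width: 0.0253
```

>>> move_arm:
  deltas:
    - [0,0,0,0,0,0]
    - [0,0,0,0,0,0]
    - [0,0,0,0,0,0]
    - [0,0,0,0,0,0]
    - [0,0,0,0,0,0]

```text
t: 7.98
eef_pos: [0.4924, -0.1632, 0.2699]
ee_rot: [3.141, -0.0, -2.356]
force: [1.2, 0.2, -2.0]
width: 0.0256
```

```bash
cat > look.py <<'E'
from h import *
import sys
np.set_printoptions(precision=4,suppress=True)
s=arm.get_state();print(s["eef_pos"],s["ee_rot"],s["width"],s["t"])
ims={c:arm.grab_frame(c)[:,:,::-1].copy() for c in("side","top")}
def crop(c,p,w,h,k):
    u=proj(c,p).round().astype(int);x,y=u[0]-w//2,u[1]-h//2;print(c,"crop origin",x,y,"scale",k)
    return cv2.resize(ims[c][y:y+h,x:x+w],(w*k,h*k),interpolation=cv2.INTER_CUBIC)
p=[float(v) for v in sys.argv[2:5]]
cv2.imwrite(f"pics/{sys.argv[1]}.png",np.vstack([crop("side",p,130,60,6)[:300],crop("top",p,130,60,6)[:300]]) if len(sys.argv)<6 else np.hstack([crop("side",p,80,100,5),crop("top",p,80,100,5)]))
E
python3 look.py a1 0.492 -0.163 0.06 v
python3 - <<'E'
from h import *
for p in([.492,-.163,.034],[.492,-.163,0]):print(proj("side",p),proj("top",p))
E
```

```text
[ 0.4924 -0.1632  0.2699] [ 3.1413 -0.0004 -2.3558] 0.02559239547222426 7.9833
side crop origin 311 192 scale 5
top crop origin 293 211 scale 5
[350.47628552 247.69306784] [332.70794615 261.62289941]
[350.02498691 254.69321055] [332.40534064 262.07626775]
```

View pics/a1.png

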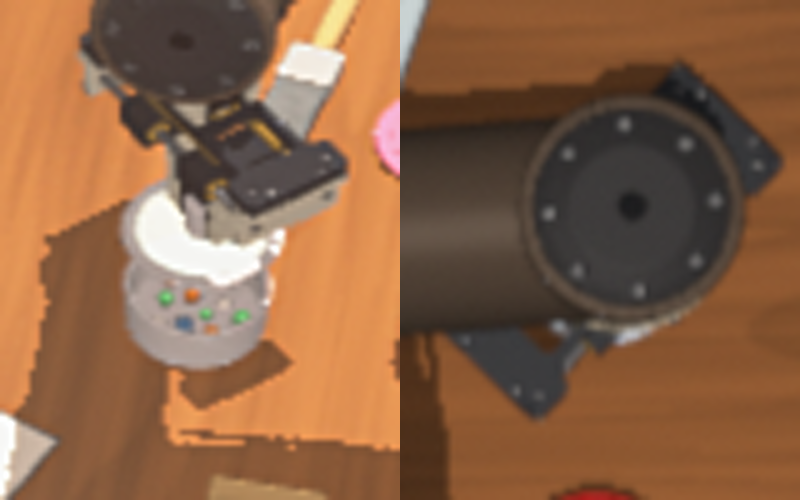

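The lid hangs level and centred over the dish, which sits at about side crop (198,295). I'll lower it slowly.

>>> move_arm:
  deltas:
    - [0,0,-8,0,0,0]
    - [0,0,-10,0,0,0]
    - [0,0,-10,0,0,0]
    - [0,0,-6,0,0,0]
    - [0,0,-3,0,0,0]

```text
t: 8.5
eef_pos: [0.4915, -0.1625, 0.2315]
ee_rot: [3.14, -0.002, -2.355]
force: [0.2, -0.1, -0.6]
width: 0.0256
```

>>> move_arm:
  deltas:
    - [0,0,-2,0,0,0]
    - [0,0,-1.5,0,0,0]
    - [0,0,-1.5,0,0,0]
    - [0,0,-1,0,0,0]
    - [0,0,0,0,0,0]

```text
t: 8.92
eef_pos: [0.4921, -0.1625, 0.2273]
ee_rot: [-3.141, 0.0, -2.355]
force: [-0.4, 0.2, -0.9]
width: 0.0254
```

>>> move_arm:
  deltas:
    - [0,0,-1,0,0,0]
    - [0,0,-1,0,0,0]
    - [0,0,-0.5,0,0,0]
    - [0,0,-0.5,0,0,0]
    - [0,0,0,0,0,0]

```text
t: 9.33
eef_pos: [0.492, -0.1626, 0.2242]
ee_rot: [3.142, -0.0, -2.355]
force: [-0.1, -0.1, -1.5]
width: 0.0251
```

>>> move_arm:
  deltas:
    - [0,0,-0.5,0,0,0]
    - [0,0,-0.5,0,0,0]
    - [0,0,0,0,0,0]
    - [0,0,0,0,0,0]
    - [0,0,0,0,0,0]

```text
t: 9.75
eef_pos: [0.4921, -0.1625, 0.2234]
ee_rot: [-3.141, 0.0, -2.355]
force: [-1.0, 0.2, 2.5]
width: 0.0251
```

>>> move_arm:
  deltas:
    - [0,0,-0.4,0,0,0]
    - [0,0,-0.4,0,0,0]
    - [0,0,0,0,0,0]
    - [0,0,0,0,0,0]
    - [0,0,0,0,0,0]

```text
t: 10.17
eef_pos: [0.4921, -0.1625, 0.2233]
ee_rot: [-3.141, 0.0, -2.354]
force: [-3.6, 2.0, 10.8]
width: 0.0258
```

The height of 0.2233 is exactly the predicted seated value and the contact force is firm, so I'll release.

>>> move_arm:
  deltas:
    - [0,0,0.4,0,0,0]
    - [0,0,0,0,0,0]
    - [0,0,0,0,0,0]
    - [0,0,0,0,0,0]
    - [0,0,0,0,0,0]
  claw: 100

```text
t: 10.58
eef_pos: [0.4921, -0.1626, 0.2226]
ee_rot: [3.141, -0.0, -2.355]
force: [-0.3, 0.3, -0.8]
width: 0.0513
```

>>> move_arm:
  deltas:
    - [0,0,2,0,0,0]
    - [0,0,10,0,0,0]
    - [0,0,20,0,0,0]
    - [0,0,30,0,0,0]
    - [0,0,30,0,0,0]

```text
t: 11.0
eef_pos: [0.4917, -0.1626, 0.3161]
ee_rot: [3.141, -0.001, -2.355]
force: [0.7, 0.1, -0.2]
width: 0.0536
```

>>> move_arm:
  deltas:
    - [-10,-10,10,0,0,0]
    - [-20,-20,0,3.5,-3.5,0]
    - [-20,-20,0,3.5,-3.5,0]
    - [-20,-20,0,3.5,-3.5,0]
    - [-20,-20,0,3.5,-3.5,0]
  claw: 100

```text
t: 11.42
eef_pos: [0.4012, -0.2526, 0.3261]
ee_rot: [-3.137, 0.351, -2.351]
force: [-1.1, -0.9, -1.4]
width: 0.0532
```

>>> move_arm:
  deltas:
    - [-10,-9,0,3.7,-3.7,0]
    - [0,0,-20,0,0,0]
    - [0,0,-20,0,0,0]
    - [0,0,0,0,0,0]
    - [0,0,0,0,0,0]

```text
t: 11.83
eef_pos: [0.3916, -0.2618, 0.2848]
ee_rot: [3.14, 0.436, -2.356]
force: [0.6, 0.5, 0.9]
width: 0.0531
```

```bash
python3 look.py a2 0.47 -0.18 0.03 v
python3 - <<'E'
from h import *
from scipy.spatial.transform import Rotation as Ro
np.set_printoptions(precision=4,suppress=True)
s=arm.get_state();R=Ro.from_euler("xyz",s["ee_rot"]).as_matrix();print("q",s["q"],"tip",s["eef_pos"]+R[:,2]*.178,R[:,2],R[:,1])
for n in("dish","lid","lid_knob"):
  for c in("top","side"):
    print(n,c,[np.round(r["xy"],1) for r in arm.spot_point(n,c)[:3]])
for p in([.492,-.163,.034],[.492,-.163,.038],[.492,-.163,.064]):print(proj("side",p),proj("top",p))
E
```

```text
[ 0.3916 -0.2618  0.2848] [ 3.1404  0.4361 -2.3558] 0.05306202529913246 11.8333
side crop origin 318 196 scale 5
top crop origin 299 219 scale 5
q [-0.4     0.1484 -0.4104 -0.5205 -0.9075 -0.0791] tip [ 0.4458 -0.2084  0.1247] [ 0.2996  0.2988 -0.9061] [-0.7088  0.7055 -0.0018]
dish top []
dish side [array([405.3, 268.9]), array([347. , 259.3])]
lid top [array([500.4, 284.4]), array([332.9, 261. ]), array([201.9, 173. ])]
lid side [array([401.9, 220.7]), array([349.6, 249.1])]
lid_knob top [array([501.9, 286.9]), array([332.3, 259.6])]
lid_knob side [array([350. , 245.7]), array([401.9, 217.2])]
[350.4763 247.6931] [332.7079 261.6229]
[350.5301 246.8586] [332.7443 261.5684]
[350.8834 241.3778] [332.9845 261.2085]
```

View pics/a2.png

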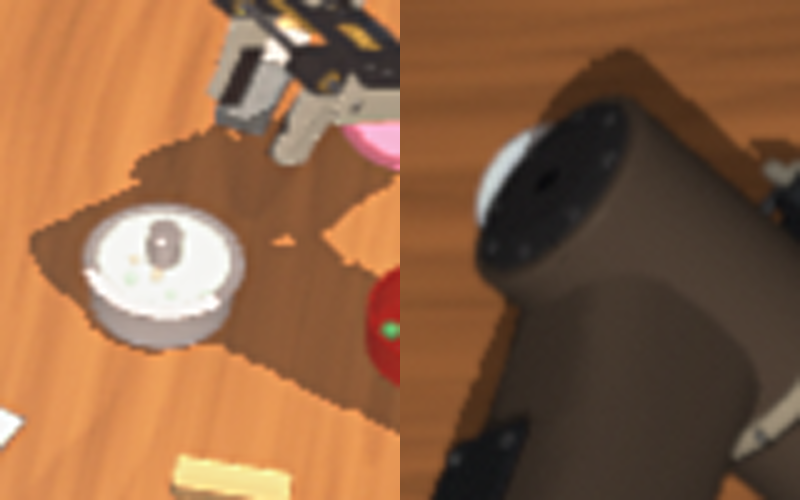

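The lid looks seated and level on the dish at side crop (163,260). In the top view a big wrist or elbow part hangs over the dish, so I need to see the whole arm before going near the lamp.

Run:
```python
from h import *
np.set_printoptions(precision=4,suppress=True)
a=arm.grab_frame("side")[0:450,230:530,::-1];b=arm.grab_frame("top")[30:480,200:500,::-1]
cv2.imwrite("pics/a3.png",np.hstack([cv2.resize(k,(400,600)) for k in(a,b)]))
s=arm.get_state();p=s["eef_pos"];z=np.array([.2996,.2988,-.9061])
for k in(0,.05,.1,.15,.2,.3):
    q=p-k*z;print(k,q,(proj("side",q)-[230,0])*1.333,(proj("top",q)-[200,30])*1.333+[400,0])
```

```text
0 [ 0.3922 -0.2614  0.2851] [213.5709 233.7535] [633.817  355.3858]
0.05 [ 0.3772 -0.2763  0.3304] [222.4358 215.5855] [644.581  363.8693]
0.1 [ 0.3623 -0.2912  0.3757] [231.5222 196.9632] [656.0281 372.8911]
0.15 [ 0.3473 -0.3062  0.421 ] [240.8388 177.8693] [668.2255 382.5042]
0.2 [ 0.3323 -0.3211  0.4664] [250.3942 158.2859] [681.2493 392.7686]
0.3 [ 0.3023 -0.351   0.557 ] [270.2595 117.5727] [710.1368 415.5357]
```

View pics/a3.png

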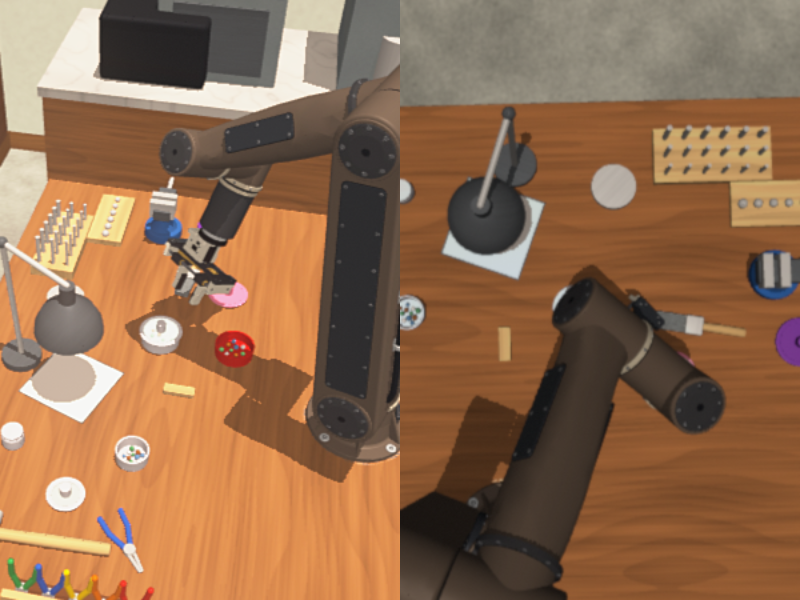

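The forearm's end housing (top disc at (575,303), side (178,152)) sits about 0.19 m to the left of the tool. For a 45° push it would come over the shade. I'll work out a simple kinematic model to choose push directions.

```bash
cat > kin.py <<'E'
import numpy as np
from scipy.optimize import brentq
a2,a3,d1,h,w=.584,.471,.208,.19,.19
S=np.array([.677,.020,0])
def solve(tcp,z,near=None):
    e1=np.cross(z,[0,0,1.]);e1=e1/np.linalg.norm(e1) if np.linalg.norm(e1)>1e-6 else np.array([0,1.,0]);e2=np.cross(z,e1)
    def cfg(t):
        a5=np.cos(t)*e1+np.sin(t)*e2;C=tcp-h*z+w*a5
        q1=np.arctan2(C[1],C[0]);r=np.hypot(C[0],C[1]);zz=C[2]-d1;D=np.hypot(r,zz)
        c=(a2**2+D*D-a3**2)/(2*a2*D)
        if abs(c)>1:return None
        el=np.arctan2(zz,r)+np.arccos(c);E=np.array([a2*np.cos(el),a2*np.sin(el)])
        f=np.array([(r-E[0])*np.cos(q1),(r-E[0])*np.sin(q1),zz-E[1]])/a3
        q2=np.pi/2-el;q3=np.arctan2(zz-E[1],r-E[0])+q2
        l=np.array([-np.sin(q1),np.cos(q1),0]);u=np.cross(f,l)
        q4=-np.arctan2(a5@u,a5@l) if (u[2]>0) else np.arctan2(a5@u,a5@l)
        return a5,C,f,(q1,q2,q3,q4,-np.arccos(f@z))
    out=[];ts=np.linspace(0,2*np.pi,721);g=[(lambda k:None if k is None else k[0]@k[2])(cfg(t)) for t in ts]
    for i in range(720):
        if g[i] is not None and g[i+1] is not None and g[i]*g[i+1]<0:
            k=cfg(brentq(lambda t:cfg(t)[0]@cfg(t)[2],ts[i],ts[i+1]))
            if abs(k[3][3])<1.6:out.append(k)
    return out
def tool(phi,th):return np.array([np.cos(phi)*np.sin(th),np.sin(phi)*np.sin(th),-np.cos(th)])
def shade(p):  # distance from point to shade bell and lamp arm
    q=p-S;r=max(np.hypot(q[0],q[1])-.08,0);dz=max(.18-q[2],q[2]-.36,0);return np.hypot(r,dz)
E
python3 - <<'E'
from kin import *
np.set_printoptions(precision=3,suppress=True)
k=solve(np.array([.3922,-.2614,.2851]),tool(np.pi/4,np.radians(25)))
for x in k:print("check",x[3],x[1])
def rep(c,phi,th,back=.051,hh=.011):
    phi,th=np.radians(phi),np.radians(th);z=tool(phi,th);u=np.array([np.cos(phi),np.sin(phi),0])
    tip=np.array([c[0],c[1],0])-back*u+[0,0,hh];tcp=tip-.178*z
    for x in solve(tcp,z):
        a5,C,f,q=x
        D=lambda A,B,r:min(shade(A+t*(B-A)) for t in np.linspace(0,1,30))-r
        print(np.round(c,3),np.degrees([phi,th]),"tcp",tcp,"q",np.round(q,2),"house",round(D(C-.05*a5,C+.07*a5,.055),3),"forearm",round(D(C,C-.3*f,.055),3),"wrist",round(D(tcp,tcp-.26*z,.05),3),"body",round(D(tcp,tip-.066*-z*-1,.042),3))
for phi in(0,10,20,30,40):
    for th in(35,42):rep(S,phi,th)
W=S[:2]-.16*np.array([np.cos(np.radians(10)),np.sin(np.radians(10))])
print("stage1",W,np.degrees(np.arctan2(W[1]+.163,W[0]-.492)))
for phi in(60,70,80,90):
    for c in((.492,-.163),W):rep(c,phi,20)
for phi in(45,30,20):rep((.492,-.163),phi,25)
E
```

```text
check (np.float64(-0.39409861769956545), np.float64(0.14062625828196262), np.float64(-0.416290159934275), np.float64(-0.5188448985513174), np.float64(-0.907301390166972)) [ 0.445 -0.185  0.537]
[0.677 0.02  0.   ] [10. 42.] tcp [ 0.509 -0.01   0.143] q [ 0.38  0.4  -0.75 -0.44 -0.33] house 0.167 forearm 0.183 wrist 0.047 body 0.05
[0.677 0.02  0.   ] [10. 42.] tcp [ 0.509 -0.01   0.143] q [ 0.01  0.35 -0.47 -1.38 -0.11] house 0.035 forearm 0.038 wrist 0.047 body 0.05
[0.677 0.02  0.   ] [20. 35.] tcp [ 0.533 -0.032  0.157] q [ 0.29  0.38 -0.86  0.13 -0.28] house 0.169 forearm 0.198 wrist 0.027 body 0.031
[0.677 0.02  0.   ] [20. 35.] tcp [ 0.533 -0.032  0.157] q [ 0.16  0.36 -0.5  -0.77 -0.16] house 0.052 forearm 0.052 wrist 0.027 body 0.031
[0.677 0.02  0.   ] [20. 42.] tcp [ 0.517 -0.038  0.143] q [ 0.28  0.42 -0.93  0.09 -0.51] house 0.196 forearm 0.221 wrist 0.047 body 0.05
[0.677 0.02  0.   ] [20. 42.] tcp [ 0.517 -0.038  0.143] q [-0.08  0.37 -0.44 -1.32 -0.29] house 0.035 forearm 0.037 wrist 0.047 body 0.05
[0.677 0.02  0.   ] [30. 35.] tcp [ 0.544 -0.057  0.157] q [ 0.1   0.3
[... 2010 characters left out ...]
wrist 0.218 body 0.215
[ 0.519 -0.008] [90. 20.] tcp [ 0.519 -0.12   0.178] q [-0.03  0.42 -0.33 -0.46 -0.88] house 0.007 forearm 0.007 wrist 0.081 body 0.085
[ 0.492 -0.163] [45. 25.] tcp [ 0.403 -0.252  0.172] q [-0.4   0.33 -0.46 -0.64 -0.71] house 0.125 forearm 0.17 wrist 0.257 body 0.239
[ 0.492 -0.163] [30. 25.] tcp [ 0.383 -0.226  0.172] q [-0.33  0.26 -0.57 -0.67 -0.54] house 0.119 forearm 0.165 wrist 0.254 body 0.237
[ 0.492 -0.163] [20. 25.] tcp [ 0.373 -0.206  0.172] q [-0.46  0.21 -1.19  1.16 -0.34] house 0.355 forearm 0.375 wrist 0.249 body 0.234
[ 0.492 -0.163] [20. 25.] tcp [ 0.373 -0.206  0.172] q [-0.25  0.22 -0.65 -0.64 -0.41] house 0.115 forearm 0.16 wrist 0.249 body 0.234
```

Run:
```python
from kin import *
np.set_printoptions(precision=3,suppress=True)
d0=np.array([.492,-.163]);d=S[:2]-d0;L=np.hypot(*d);ph=np.arctan2(d[1],d[0]);print(L,np.degrees(ph))
u=np.array([np.cos(ph),np.sin(ph),0])
def clr(s,th,back=.051,hh=.011):
    z=tool(ph,np.radians(th));c=d0+d*s/L;tip=np.array([*c,0])-back*u+[0,0,hh];tcp=tip-.178*z
    best=None
    for a5,C,f,q in solve(tcp,z):
        if q[3]>0:continue
        D=lambda A,B,r:min(shade(A+t*(B-A)) for t in np.linspace(0,1,30))-r
        low=(tip-.066*z)[2]-.039*np.sin(np.radians(th))
        best=(round(min(D(C-.05*a5,C+.07*a5,.055),D(C,C-.3*f,.055)),3),round(min(D(tcp,tcp-.26*z,.05),D(tcp,tip-.066*z,.042)),3),round(low,3),np.round(q,2))
    return best
for s in(0,.05,.1,.15,.2,.26):
    for th in(25,35,42,46,50):print(s,th,clr(s,th))
```

```text
0.2602191384199095 44.68861295972516
0 25 (np.float64(0.125), np.float64(0.239), np.float64(0.054), array([-0.39,  0.33, -0.47, -0.64, -0.71]))
0 35 (np.float64(0.221), np.float64(0.251), np.float64(0.043), array([-0.58,  0.38, -0.41, -0.86, -0.84]))
0 42 (np.float64(0.293), np.float64(0.258), np.float64(0.034), array([-0.69,  0.44, -0.38, -0.97, -0.94]))
0 46 (np.float64(0.332), np.float64(0.263), np.float64(0.029), array([-0.75,  0.48, -0.37, -1.02, -1.  ]))
0 50 (np.float64(0.369), np.float64(0.267), np.float64(0.024), array([-0.8 ,  0.52, -0.36, -1.07, -1.06]))
0.05 25 (np.float64(0.083), np.float64(0.194), np.float64(0.054), array([-0.29,  0.34, -0.45, -0.64, -0.67]))
0.05 35 (np.float64(0.169), np.float64(0.205), np.float64(0.043), array([-0.48,  0.38, -0.41, -0.88, -0.79]))
0.05 42 (np.float64(0.239), np.float64(0.213), np.float64(0.034), array([-0.6 ,  0.43, -0.38, -1.01, -0.89]))
0.05 46 (np.float64(0.279), np.float64(0.218), np.float64(0.029), array([-0.66,  0.47, -0.37, -1.07, -0.95]))
0.05 50 (np.float64(0.317), np.float64(0.222), np.float64(0.024), array([-0.71,  0.51, -
[... 1509 characters left out ...]
ay([-0.38,  0.48, -0.32, -1.17, -0.8 ]))
0.2 50 (np.float64(0.163), np.float64(0.108), np.float64(0.024), array([-0.45,  0.51, -0.32, -1.25, -0.86]))
0.26 25 (np.float64(-0.008), np.float64(-0.003), np.float64(0.054), array([ 0.07,  0.43, -0.32, -0.55, -0.55]))
0.26 35 (np.float64(0.011), np.float64(0.027), np.float64(0.043), array([-0.09,  0.44, -0.29, -0.88, -0.6 ]))
0.26 42 (np.float64(0.042), np.float64(0.048), np.float64(0.034), array([-0.21,  0.47, -0.28, -1.09, -0.68]))
0.26 46 (np.float64(0.07), np.float64(0.059), np.float64(0.029), array([-0.28,  0.49, -0.28, -1.19, -0.74]))
0.26 50 (np.float64(0.105), np.float64(0.069), np.float64(0.024), array([-0.34,  0.52, -0.28, -1.28, -0.8 ]))
```

The model reproduces the measured joints to within about 0.01 rad. A straight 45° push works if the lean grows from 25° to 46° on the way, leaving about 60 mm of clearance to the lamp. Descending behind the dish.

>>> move_arm:
  deltas:
    - [0,0,-20,0,0,0]
    - [0,0,-25,0,0,0]
    - [0,0,-25,0,0,0]
    - [0,0,-20,0,0,0]
    - [0,0,-10,0,0,0]

```text
t: 12.75
eef_pos: [0.3915, -0.2611, 0.1826]
ee_rot: [3.139, 0.436, -2.356]
force: [-0.4, 0.9, -0.2]
width: 0.0535
```

>>> move_arm:
  deltas:
    - [0,0,-8,0,0,0]
    - [0,0,-4,0,0,0]
    - [0,0,0,0,0,0]
    - [0,0,0,0,0,0]
    - [0,0,0,0,0,0]

```text
t: 13.17
eef_pos: [0.3925, -0.2618, 0.1738]
ee_rot: [-3.139, 0.437, -2.354]
force: [0.7, -0.0, -0.5]
width: 0.0531
```

```bash
cat > st.py <<'E'
from h import *
from scipy.spatial.transform import Rotation as Ro
np.set_printoptions(precision=4,suppress=True)
s=arm.get_state();R=Ro.from_euler("xyz",s["ee_rot"]).as_matrix();tip=s["eef_pos"]+R[:,2]*.178
u=np.array([.711,.703]);th=np.arccos(-R[2,2])
print("t",s["t"],"tcp",s["eef_pos"],"tip",tip,"lean",np.degrees(th),"jawz",R[2,1],"F",s["force"],"q",s["q"],"w",s["width"])
d=np.array([.677,.020])-tip[:2];print("to spot along/across",d@u,d@[-u[1],u[0]],"front corner to dish contact left (w .053):",(d@u-.0095*np.cos(th)-.0424)*1000)
E
python3 st.py
```

```text
t 13.1667 tcp [ 0.3925 -0.2618  0.1738] tip [ 0.446  -0.2086  0.0126] lean 25.06104220511903 jawz -0.0023206081481932372 F [ 0.6819 -0.0147 -0.4668] q [-0.4312  0.3313 -0.4675 -0.6465 -0.719   0.1306] w 0.053147289657103004
to spot along/across 0.3249916581060511 0.0001470272335875471 front corner to dish contact left (w .053): 273.9860164106164
```

>>> move_arm:
  deltas:
    - [2,2,0,0,0,0]
    - [2,2,0,0,0,0]
    - [1,1,0,0,0,0]
    - [1,1,0,0,0,0]
    - [1,1,0,0,0,0]

```text
t: 13.58
eef_pos: [0.3993, -0.2543, 0.173]
ee_rot: [-3.141, 0.437, -2.354]
force: [-0.3, 0.1, 0.7]
width: 0.0535
```

>>> move_arm:
  deltas:
    - [1,1,0,0,0,0]
    - [1,1,0,0,0,0]
    - [1,1,0,0,0,0]
    - [1,1,0,0,0,0]
    - [1,1,0,0,0,0]

```text
t: 14.0
eef_pos: [0.4042, -0.2494, 0.1728]
ee_rot: [-3.141, 0.437, -2.355]
force: [-0.9, -0.7, 1.0]
width: 0.0532
```

>>> move_arm:
  deltas:
    - [2,2,0,0,0,0]
    - [2,2,0,0,0,0]
    - [2.4,2.4,0,0,0,0]
    - [2.4,2.4,0,0,0,0]
    - [2.4,2.4,0,0,0,0]

```text
t: 14.42
eef_pos: [0.4154, -0.2381, 0.1728]
ee_rot: [-3.141, 0.437, -2.355]
force: [-1.4, -1.2, 0.1]
width: 0.0533
```

```bash
python3 st.py
```

```text
t 14.4167 tcp [ 0.4154 -0.2381  0.1728] tip [ 0.4686 -0.1848  0.0115] lean 25.020181003220785 jawz -0.00034769552484850696 F [-1.4243 -1.2497  0.1411] q [-0.3618  0.3348 -0.4638 -0.6495 -0.6916  0.0692] w 0.05334949603845287
to spot along/across 0.29218531918688057 -0.0009068157985362888 front corner to dish contact left (w .053): 241.17680988271044
```

>>> move_arm:
  deltas:
    - [2.45,2.35,0,0,0,0]
    - [2.45,2.35,0,0,0,0]
    - [2.45,2.35,0,0,0,0]
    - [2.45,2.35,0,0,0,0]
    - [2.45,2.35,0,0,0,0]

```text
t: 14.83
eef_pos: [0.4277, -0.2263, 0.1728]
ee_rot: [-3.141, 0.437, -2.355]
force: [-1.3, -1.1, -0.8]
width: 0.0532
```

>>> move_arm:
  deltas:
    - [2.45,2.35,0,0,0,0]
    - [2.45,2.35,0,0,0,0]
    - [2.45,2.35,0,0,0,0]
    - [2.45,2.35,0,0,0,0]
    - [2.45,2.35,0,0,0,0]

```text
t: 15.25
eef_pos: [0.44, -0.2146, 0.1728]
ee_rot: [-3.141, 0.437, -2.355]
force: [-3.0, -1.7, 0.4]
width: 0.0531
```

>>> move_arm:
  deltas:
    - [2.45,2.35,0,0,0,0]
    - [2.45,2.35,0,0,0,0]
    - [2.45,2.35,0,0,0,0]
    - [2.45,2.35,0,0,0,0]
    - [2.45,2.35,0,0,0,0]

```text
t: 15.67
eef_pos: [0.4523, -0.2029, 0.1728]
ee_rot: [-3.141, 0.437, -2.355]
force: [-1.4, -2.5, 0.5]
width: 0.0535
```

```bash
python3 st.py; python3 look.py a4 0.53 -0.13 0.03 v
```

```text
t 15.6667 tcp [ 0.4523 -0.2029  0.1728] tip [ 0.5055 -0.1496  0.0115] lean 25.030512140414785 jawz -0.000575002844147604 F [-1.382  -2.5499  0.4719] q [-0.2596  0.3446 -0.4473 -0.646  -0.6534 -0.0288] w 0.05352548225915773
to spot along/across 0.24114965162112406 2.8833787036984534e-05 front corner to dish contact left (w .053): 190.1418669349796
[ 0.4523 -0.2029  0.1728] [-3.141   0.4369 -2.3546] 0.05352548225915773 15.6667
side crop origin 298 204 scale 5
top crop origin 281 199 scale 5
```

View pics/a4.png

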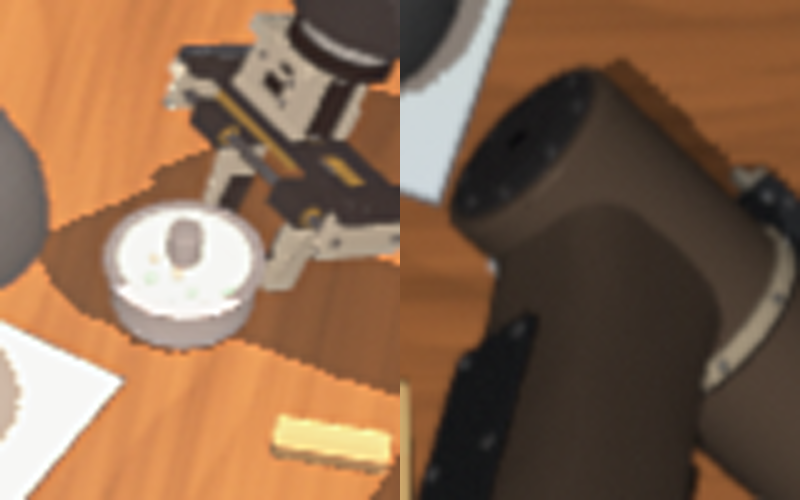

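The dish is cradled by both fingers with the lid seated, knob at side crop (185,245). I'll back off 5 mm, increase the lean to 46° here, then push on.

>>> move_arm:
  deltas:
    - [-4.7,-4.65,-3.2,1.485,-1.485,0]
    - [-4.7,-4.65,-3.2,1.485,-1.485,0]
    - [-4.7,-4.65,-3.2,1.485,-1.485,0]
    - [-4.7,-4.65,-3.2,1.485,-1.485,0]
    - [-4.7,-4.65,-3.2,1.485,-1.485,0]

```text
t: 16.18
eef_pos: [0.4289, -0.2265, 0.157]
ee_rot: [-3.139, 0.623, -2.353]
force: [-0.6, -0.3, 0.5]
width: 0.0535
```

>>> move_arm:
  deltas:
    - [-3.5,-3.45,-4.2,1.485,-1.485,0]
    - [-3.5,-3.45,-4.2,1.485,-1.485,0]
    - [-3.5,-3.45,-4.2,1.485,-1.485,0]
    - [-3.5,-3.45,-4.2,1.485,-1.485,0]
    - [-3.5,-3.45,-4.2,1.485,-1.485,0]

```text
t: 16.6
eef_pos: [0.4114, -0.244, 0.1359]
ee_rot: [-3.138, 0.806, -2.353]
force: [-0.2, -1.3, -1.0]
width: 0.0533
```

>>> move_arm:
  deltas:
    - [0,0,0,0,0,0]
    - [0,0,0,0,0,0]
    - [0,0,0,0,0,0]
    - [0,0,0,0,0,0]
    - [0,0,0,0,0,0]

```text
t: 17.02
eef_pos: [0.4115, -0.2432, 0.1363]
ee_rot: [-3.139, 0.803, -2.352]
force: [0.2, 0.6, 0.4]
width: 0.0532
```

```bash
python3 st.py
python3 - <<'E'
from h import *
for n in("dish","lid","lid_knob"):
  rs=[r for r in arm.spot_point(n,"side")];print(n,[np.round(r["xy"],1) for r in rs[:3]])
p=np.array([.5055,-.1496])+.051*np.array([.711,.703]);print(p)
for z in(0,.029,.051,.064):print(z,proj("side",[*p,z]))
E
```

```text
t 17.0167 tcp [ 0.4115 -0.2432  0.1363] tip [ 0.5021 -0.1526  0.0127] lean 46.01176515365744 jawz -0.002042314616962859 F [0.1734 0.6375 0.3862] q [-0.6417  0.4729 -0.3737 -1.0773 -0.9417  0.6279] w 0.05324593507630508
to spot along/across 0.24572948546149065 -0.0002633333472701718 front corner to dish contact left (w .053): 196.73163432354428
dish [array([405.8, 265.9]), array([334.8, 264.4])]
lid [array([334.6, 263.6]), array([400.3, 225.7]), array([335.8, 254.7])]
lid_knob [array([401.2, 219.2]), array([334.8, 252.3])]
[ 0.541761 -0.113747]
0 [333.00723849 262.69671154]
0.029 [333.22350835 256.73345427]
0.051 [333.39053867 252.12788975]
0.064 [333.49046757 249.37252799]
```

>>> move_arm:
  deltas:
    - [1,1,0,0,0,0]
    - [1,1,0,0,0,0]
    - [1.5,1.5,0,0,0,0]
    - [2,2,0,0,0,0]
    - [2.4,2.4,0,0,0,0]

```text
t: 17.58
eef_pos: [0.4189, -0.2358, 0.1358]
ee_rot: [-3.14, 0.803, -2.354]
force: [-0.7, -1.9, 0.9]
width: 0.0529
```

>>> move_arm:
  deltas:
    - [2.4,2.4,0,0,0,0]
    - [2.4,2.4,0,0,0,0]
    - [2.4,2.4,0,0,0,0]
    - [2.4,2.4,0,0,0,0]
    - [2.4,2.4,0,0,0,0]

```text
t: 18.0
eef_pos: [0.4311, -0.2234, 0.1358]
ee_rot: [-3.14, 0.803, -2.354]
force: [-2.2, -2.5, -0.6]
width: 0.0532
```

>>> move_arm:
  deltas:
    - [2.4,2.4,0,0,0,0]
    - [2.4,2.4,0,0,0,0]
    - [2.4,2.4,0,0,0,0]
    - [2.4,2.4,0,0,0,0]
    - [2.4,2.4,0,0,0,0]

```text
t: 18.42
eef_pos: [0.4432, -0.2114, 0.1358]
ee_rot: [-3.14, 0.803, -2.354]
force: [-2.2, -1.2, 0.1]
width: 0.0533
```

>>> move_arm:
  deltas:
    - [2.4,2.4,0,0,0,0]
    - [2.4,2.4,0,0,0,0]
    - [2.4,2.4,0,0,0,0]
    - [2.4,2.4,0,0,0,0]
    - [2.4,2.4,0,0,0,0]

```text
t: 18.83
eef_pos: [0.4552, -0.1994, 0.1358]
ee_rot: [-3.14, 0.803, -2.354]
force: [-1.5, -2.3, 0.1]
width: 0.0533
```

```bash
python3 st.py
```

```text
t 18.8333 tcp [ 0.4552 -0.1994  0.1358] tip [ 0.5458 -0.1088  0.0123] lean 46.03440990004374 jawz -0.0009976247598578736 F [-1.4686 -2.2669  0.0909] q [-0.5277  0.4727 -0.3615 -1.1274 -0.8796  0.5691] w 0.05333195723404689
to spot along/across 0.1838909078429892 -0.0006486706142766852 front corner to dish contact left (w .053): 134.89575861859103
```

>>> move_arm:
  deltas:
    - [2.4,2.35,0,0,0,0]
    - [2.4,2.35,0,0,0,0]
    - [2.4,2.35,0,0,0,0]
    - [2.4,2.35,0,0,0,0]
    - [2.4,2.35,0,0,0,0]

```text
t: 19.25
eef_pos: [0.4671, -0.1877, 0.1358]
ee_rot: [-3.14, 0.803, -2.354]
force: [-2.2, -2.1, -0.2]
width: 0.0533
```

>>> move_arm:
  deltas:
    - [2.4,2.35,0,0,0,0]
    - [2.4,2.35,0,0,0,0]
    - [2.4,2.35,0,0,0,0]
    - [2.4,2.35,0,0,0,0]
    - [2.4,2.35,0,0,0,0]

```text
t: 19.67
eef_pos: [0.4792, -0.176, 0.1358]
ee_rot: [-3.14, 0.803, -2.354]
force: [-2.0, -2.0, -0.2]
width: 0.0528
```

>>> move_arm:
  deltas:
    - [2.4,2.35,0,0,0,0]
    - [2.4,2.35,0,0,0,0]
    - [2.4,2.35,0,0,0,0]
    - [2.4,2.35,0,0,0,0]
    - [2.4,2.35,0,0,0,0]

```text
t: 20.08
eef_pos: [0.4912, -0.1642, 0.1358]
ee_rot: [-3.14, 0.803, -2.354]
force: [-1.8, -1.4, 0.4]
width: 0.0532
```

>>> move_arm:
  deltas:
    - [2.4,2.35,0,0,0,0]
    - [2.4,2.35,0,0,0,0]
    - [2.4,2.35,0,0,0,0]
    - [2.4,2.35,0,0,0,0]
    - [2.4,2.35,0,0,0,0]

```text
t: 20.5
eef_pos: [0.5032, -0.1525, 0.1358]
ee_rot: [-3.14, 0.803, -2.354]
force: [-1.4, -1.9, -0.4]
width: 0.0534
```

>>> move_arm:
  deltas:
    - [2.4,2.35,0,0,0,0]
    - [2.4,2.35,0,0,0,0]
    - [2.4,2.35,0,0,0,0]
    - [2.4,2.35,0,0,0,0]
    - [2.4,2.35,0,0,0,0]

```text
t: 20.92
eef_pos: [0.5151, -0.1407, 0.1358]
ee_rot: [-3.14, 0.803, -2.354]
force: [-2.8, -1.9, -0.0]
width: 0.0531
```

```bash
python3 st.py
python3 - <<'E'
from h import *
a=arm.grab_frame("side")[130:350,220:420,::-1];b=arm.grab_frame("top")[110:330,210:410,::-1]
cv2.imwrite("pics/a5.png",np.hstack([cv2.resize(k,(400,440),interpolation=cv2.INTER_CUBIC) for k in(a,b)]))
for n in("dish","lid","lid_knob"):
  print(n,[np.round(r["xy"],1) for r in arm.spot_point(n,"side")[:3]])
E
```

```text
t 20.9167 tcp [ 0.5151 -0.1407  0.1358] tip [ 0.6057 -0.0501  0.0122] lean 46.03223286097954 jawz -0.0009642633279433599 F [-2.805  -1.9059 -0.0498] q [-0.376   0.4835 -0.3211 -1.1762 -0.797   0.4761] w 0.05309071203121326
to spot along/across 0.09996758996107262 -0.00024216735173749498 front corner to dish contact left (w .053): 50.97218093314384
dish [array([405.8, 265.8]), array([298.5, 281.2])]
lid [array([401.2, 221. ]), array([294.5, 273.3]), array([391.2, 171.9])]
lid_knob [array([302.8, 267.7]), array([393. , 167.1]), array([299.2, 279.3])]
```

View pics/a5.png

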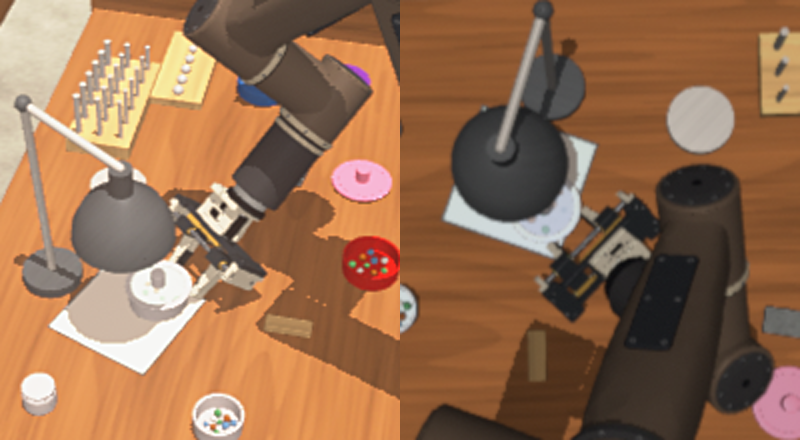

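The dish is partly on the tile (side knob at (158,272), lid right edge at top (581,205)). The lid is on and the gripper is clear of the shade. I'll check the numbers before the last 51 mm.

Run:
```python
from h import *
np.set_printoptions(precision=1,suppress=True)
c=np.array([.6405,-.0157])
T=lambda p:(proj("top",p)-[210,110])*2+[400,0]
Sd=lambda p:(proj("side",p)-[220,130])*2
th=np.linspace(0,2*np.pi,73)
P=np.array([T([c[0]+.054*np.cos(t),c[1]+.054*np.sin(t),.036]) for t in th]);print("lid top right max",P[:,0].max(),"bottom max",P[:,1].max())
P=np.array([Sd([c[0]+.054*np.cos(t),c[1]+.054*np.sin(t),.036]) for t in th]);print("side lid x",P[:,0].min(),P[:,0].max(),"y",P[:,1].min(),P[:,1].max())
print("knob top",Sd([*c,.064]))
# measured: mask boxes
for n in("lid","dish"):
    for cam in("side","top"):
        for r in arm.masks_of(n,cam):
            ys,xs=np.nonzero(r["pixels"]);x0,y0=(220,130) if cam=="side" else (210,110);o=0 if cam=="side" else 400
            cx=(xs.min()+xs.max())/2
            if (cam=="side" and 270<cx<320) or (cam=="top" and 250<cx<310):
                print(n,cam,r["score"],(xs.min()-x0)*2+o,(xs.max()+1-x0)*2+o,(ys.min()-y0)*2,(ys.max()+1-y0)*2)
```

```text
lid top right max 579.8201095730104 bottom max 240.81609321055402
side lid x 121.68960447918778 188.53740397234424 y 259.6295574773817 309.00416632652946
knob top [154.9 272. ]
lid side 0.63 126 192 260 310
lid top 0.61 518 580 186 244
dish side 0.54 132 188 300 322
```

>>> move_arm:
  deltas:
    - [2.4,2.3,0,0,0,0]
    - [2.4,2.3,0,0,0,0]
    - [2.4,2.3,0,0,0,0]
    - [2.4,2.3,0,0,0,0]
    - [2.4,2.3,0,0,0,0]

```text
t: 21.78
eef_pos: [0.5272, -0.1292, 0.1358]
ee_rot: [-3.14, 0.803, -2.354]
force: [-1.8, -2.2, 1.0]
width: 0.0533
```

>>> move_arm:
  deltas:
    - [2.4,2.3,0,0,0,0]
    - [2.4,2.3,0,0,0,0]
    - [2.4,2.3,0,0,0,0]
    - [2.4,2.3,0,0,0,0]
    - [2.4,2.3,0,0,0,0]

```text
t: 22.2
eef_pos: [0.5392, -0.1177, 0.1358]
ee_rot: [-3.14, 0.803, -2.354]
force: [-2.0, -2.6, 0.7]
width: 0.0532
```

>>> move_arm:
  deltas:
    - [2,1.9,0,0,0,0]
    - [2,1.9,0,0,0,0]
    - [2,1.9,0,0,0,0]
    - [1.5,1.4,0,0,0,0]
    - [1,1,0,0,0,0]

```text
t: 22.62
eef_pos: [0.5476, -0.1096, 0.1358]
ee_rot: [-3.14, 0.803, -2.354]
force: [-1.2, -0.9, 0.3]
width: 0.0534
```

```bash
python3 st.py
cat > chk.py <<'E'
from h import *
np.set_printoptions(precision=1,suppress=True)
a=arm.grab_frame("side");b=arm.grab_frame("top")
cv2.imwrite("pics/last.png",np.hstack([cv2.resize(k,(400,500),interpolation=cv2.INTER_CUBIC) for k in(a[235:335,240:320,::-1],b[165:265,230:310,::-1])]))
c=np.array([.677,.020])
th=np.linspace(0,2*np.pi,73);C=[[c[0]+.054*np.cos(t),c[1]+.054*np.sin(t),.036] for t in th]
for cam in("side","top"):
    P=np.array([proj(cam,p) for p in C]);print("want",cam,P.min(0),P.max(0),"knob",proj(cam,[*c,.051]))
    for n in("lid","dish"):
        for r in arm.masks_of(n,cam):
            ys,xs=np.nonzero(r["pixels"])
            if abs(xs.mean()-P[:,0].mean())<25 and abs(ys.mean()-P[:,1].mean())<25:print(n,cam,round(r["score"],2),(xs.min(),ys.min()),(xs.max()+1,ys.max()+1))
    print([np.round(r["xy"],1) for r in arm.spot_point("lid_knob",cam)[:4]])
E
python3 chk.py
```

```text
t 22.6167 tcp [ 0.5476 -0.1096  0.1358] tip [ 0.6382 -0.019   0.0123] lean 46.03418355068603 jawz -0.0011064447751097939 F [-1.1883 -0.9392  0.2534] q [-0.2982  0.4951 -0.2889 -1.1913 -0.7543  0.4199] w 0.053352347687115234
to spot along/across 0.055023945375450654 0.000491390667026052 front corner to dish contact left (w .053): 6.028769138524854
want side [267.  265.8] [300.8 291. ] knob [283.7 275. ]
lid side 0.67 (np.int64(270), np.int64(266)) (np.int64(304), np.int64(291))
lid side 0.55 (np.int64(227), np.int64(178)) (np.int64(321), np.int64(316))
[array([285.4, 274. ]), array([389.9, 168.6]), array([401.3, 219. ])]
want top [250.9 181.9] [287.6 218.3] knob [268.9 199.3]
[array([405.3, 314.3]), array([500.7, 286.8])]
```

View pics/last.png

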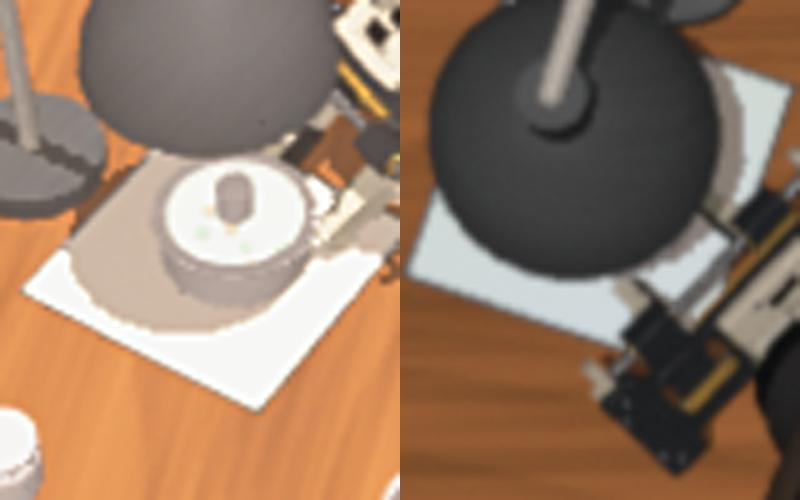

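Run:
```python
from h import *
np.set_printoptions(precision=4,suppress=True)
v=np.array([.9381,-.3463]);u=np.array([.3463,.9381]);S=np.array([.6774,.0198])
for n,k in(("near L",S+.09*(u-v)),("left",S+.09*(u+v))):print(n,k,proj("side",[*k,0]))
print("seen corners",at("side",(291.6,317),0),at("side",(244.4,293),0))
print("lid centre",at("side",(287,278.5),.036),"knob top",at("side",(286.8,271),.064),"want lid",proj("side",[*S,.036]),"knobtop",proj("side",[*S,.064]))
```

```text
near L [0.6241 0.1354] [291.6596 315.8752]
left [0.793  0.0731] [245.0194 292.052 ]
seen corners [0.6233 0.1397 0.    ] [0.7938 0.0773 0.    ]
lid centre [0.667  0.0192 0.036 ] knob top [0.6685 0.0125 0.064 ] want lid [283.7886 278.1205] knobtop [283.4984 272.2154]
```

The side view puts the dish at about (0.668, 0.0145). The tile centre is (0.677, 0.020), so I'll nudge it by (+9, +5.5) mm.

>>> move_arm:
  deltas:
    - [1,0.6,0,0,0,0]
    - [1,0.6,0,0,0,0]
    - [1,0.6,0,0,0,0]
    - [1,0.6,0,0,0,0]
    - [1,0.6,0,0,0,0]

```text
t: 23.43
eef_pos: [0.5524, -0.1068, 0.1358]
ee_rot: [-3.14, 0.803, -2.354]
force: [-2.5, -1.1, 0.4]
width: 0.0537
```

>>> move_arm:
  deltas:
    - [1,0.6,0,0,0,0]
    - [1,0.6,0,0,0,0]
    - [1,0.6,0,0,0,0]
    - [1,0.6,0,0,0,0]
    - [0,0,0,0,0,0]

```text
t: 23.85
eef_pos: [0.5566, -0.1043, 0.1358]
ee_rot: [-3.14, 0.804, -2.354]
force: [-0.9, -1.5, -0.3]
width: 0.0533
```

```bash
python3 st.py; python3 chk.py
```

```text
t 23.85 tcp [ 0.5566 -0.1043  0.1358] tip [ 0.6472 -0.0137  0.0122] lean 46.03908055004505 jawz -0.0009900317879811826 F [-0.8931 -1.4861 -0.2987] q [-0.2825  0.5004 -0.2766 -1.191  -0.7466  0.4041] w 0.053330370605917846
to spot along/across 0.04484772577231169 0.003010579237306957 front corner to dish contact left (w .053): -4.146866033838334
want side [267.  265.8] [300.8 291. ] knob [283.7 275. ]
lid side 0.6 (np.int64(267), np.int64(266)) (np.int64(301), np.int64(292))
dish side 0.49 (np.int64(271), np.int64(288)) (np.int64(298), np.int64(297))
[array([388.6, 168.4]), array([284.1, 274.5]), array([402. , 217.6])]
want top [250.9 181.9] [287.6 218.3] knob [268.9 199.3]
[array([404.7, 312.8]), array([501.7, 287.5])]
```

View pics/last.png

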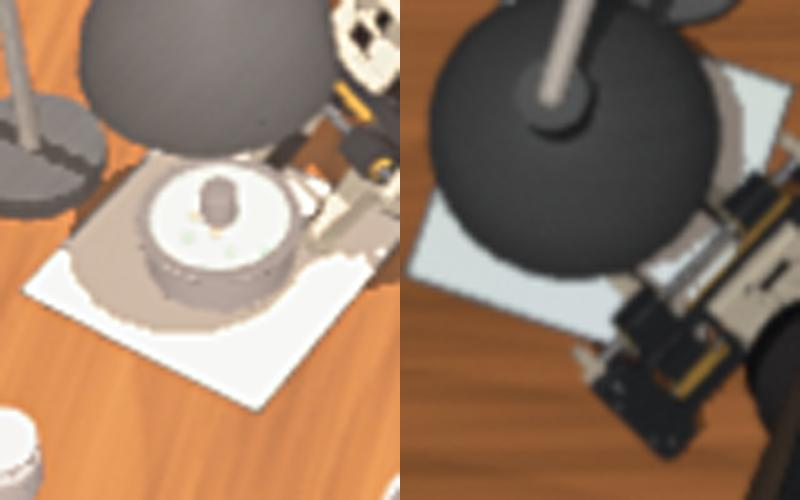

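The lid's box in the side view (267–301, 266–292) now matches the wanted place to about a pixel, and the lid is level. Backing off along the push line, then up.

>>> move_arm:
  deltas:
    - [-1,-1,0,0,0,0]
    - [-2,-2,0,0,0,0]
    - [-5,-5,0,0,0,0]
    - [-10,-10,0,0,0,0]
    - [-14,-14,0,0,0,0]

```text
t: 24.67
eef_pos: [0.524, -0.1367, 0.136]
ee_rot: [-3.139, 0.804, -2.352]
force: [0.4, -0.6, 0.6]
width: 0.0533
```

>>> move_arm:
  deltas:
    - [-14,-14,0,0,0,0]
    - [-14,-14,5,0,0,0]
    - [-14,-14,10,0,0,0]
    - [-14,-14,15,0,0,0]
    - [-10,-10,15,0,0,0]

```text
t: 25.08
eef_pos: [0.4561, -0.2041, 0.1808]
ee_rot: [3.141, 0.802, -2.357]
force: [-0.4, -0.2, 0.0]
width: 0.0533
```

>>> move_arm:
  deltas:
    - [-5,-5,15,0,0,0]
    - [-2,-2,15,0,0,0]
    - [0,0,5,0,0,0]
    - [0,0,0,0,0,0]
    - [0,0,0,0,0,0]

```text
t: 25.5
eef_pos: [0.4511, -0.2095, 0.2157]
ee_rot: [-3.14, 0.804, -2.354]
force: [0.1, 0.8, -0.3]
width: 0.0535
```

```bash
python3 st.py; python3 chk.py
python3 - <<'E'
from h import *
a=cv2.cvtColor(arm.grab_frame("top"),cv2.COLOR_RGB2GRAY).astype(int);b=cv2.cvtColor(cv2.imread("pics/top0.png"),cv2.COLOR_BGR2GRAY).astype(int)
a2=arm.grab_frame("side")[235:335,230:330,::-1];full=arm.grab_frame("top")[110:350,60:500,::-1]
cv2.imwrite("pics/fin.png",np.vstack([cv2.resize(full,(480,262)),cv2.resize(np.hstack([a2,arm.grab_frame("top")[150:250,220:320,::-1]]),(480,240),interpolation=cv2.INTER_CUBIC)]))
for n,g in(("pliers",(134,277)),("hammer",(126,224)),("small_dish",(204,266)),("small_lid",(163,223)),("tin",(202,175)),("block",(362,173)),("brush",(426,274)),("stick",(278,287))):
    print(n,g,[np.round(r["xy"],1) for r in arm.spot_point(n,"top")[:3]])
E
```

```text
t 25.5 tcp [ 0.4511 -0.2095  0.2157] tip [ 0.5417 -0.1189  0.0922] lean 46.04574023036012 jawz -0.0014412870646169917 F [ 0.0514  0.7536 -0.2744] q [-0.5114  0.3255 -0.3385 -1.0193 -0.9502  0.3735] w 0.0535190982297489
to spot along/across 0.193860611982708 0.0036922833345884565 front corner to dish contact left (w .053): 144.86681505121462
want side [267.  265.8] [300.8 291. ] knob [283.7 275. ]
lid side 0.92 (np.int64(267), np.int64(266)) (np.int64(301), np.int64(292))
[array([285.5, 276.6])]
want top [250.9 181.9] [287.6 218.3] knob [268.9 199.3]
[array([498.8, 287.5])]
pliers (134, 277) [array([135.1, 275.3])]
hammer (126, 224) [array([122.9, 222. ])]
small_dish (204, 266) [array([268.2, 200.1]), array([202.5, 264. ]), array([268.5, 200.8])]
small_lid (163, 223) [array([165.2, 222.1])]
tin (202, 175) [array([203.3, 174.2])]
block (362, 173) [array([360.3, 171.6])]
brush (426, 274) [array([426.7, 272.2])]
stick (278, 287) [array([279.5, 290.4])]
```

View pics/fin.png

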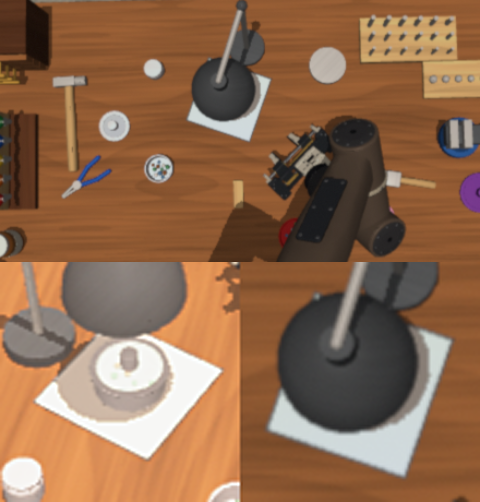

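The closed dish stands in the middle of the tile and the robot is clear of it. All bystanders are within a few pixels of where they started, so I'm handing in.

```bash
python3 -c "
from station import arm
print(arm.job_done())"
```

```text
the job is handed in; nothing more can be done
None
```

The larger dish is closed with its own lid and stands in the middle of the tile under the lamp. I handed the job in at about 26 s of the 64 s allowed; the hand-in reports no verdict.

- **Lid:** I gripped it by the knob, lowered it until it touched at exactly the expected seated height (about 11 N of contact force), and released it there.
- **Push:** I pushed the dish along a straight 45° line with two partly opened fingers low on its wall, at about 40 mm/s and 1–4 N. The tool leaned back 25° at first and 46° for the last 195 mm or so, to stay clear of the shade.

**Last checks**
- **Dish position:** In the side view the lid's outline matched a dish centred at (0.677, 0.020) to about a pixel, roughly 3 mm. It stayed the same after the gripper withdrew, with the lid level. The shade hides the dish from the top camera, so that camera could not confirm it.
- **Side camera offset:** The side view read the tile's corners about 4 mm off in y from the top view. The centring is good to a few millimetres.
- **Earlier push estimate:** My dish position worked out from the fingertips was about 5 mm off from the picture, so I corrected the last few millimetres by the picture.
- **Bystanders:** The pliers, hammer, brush, tin, block, stick, small dish and small lid were all found within about 4 pixels of where they started. The lamp looked unmoved, and no unexpected contact force showed during the push or the retreat.

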